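Slide a sole blank under the press bridge

ROBOT

A 6-joint arm with a two-finger parallel gripper is mounted at the origin on the work surface. World frame = base frame: x ahead of the robot, y to its left, z up, the work surface at z = 0. Lengths are in m, angles in degrees, forces in N, time in s.
With the tool pointing down it reaches from about 0.375 to 0.9 m from the base axis. Payload 3.1 kg.
Tool frame: the origin (TCP) lies on the centre line of the jaws, within the pads' length; the fingertips stand 25 mm ahead of it and the grasp point (between the pads) lies 6 mm ahead of it; z points along the fingers, y is the line along which they close (so a half turn about z gives the same grasp; the last joint's range is limited). The gripper opens to 87 mm and grips with 3 to 60 N. Pads are 19 mm wide; open, the fingers measure 117 mm over their backs; the gripper's body (75 mm by 190 mm) begins 51 mm behind the grasp point.
Start: joints at [-83.165, 30.224, 82.088, -0, 67.689, -10.227], TCP at [0.183, -0.597, 0.248] pointing down, gripper open.
Joint ranges: [-176.69, 176.69], [-43.24, 126.21], [12.49, 139.97], [-82, 262], [0, 151.66], [-163.58, 163.58]. Speed limits (degrees/s): [159.86, 159.86, 180, 180, 180, 180].

INTERFACE

Orientations are given as a 3x3 rotation matrix whose columns are the frame's x, y, z axes.
In Python, from rig import * gives the robot as it stands.
- The arm moves only by the tool step_arm, never from a script. Its argument "steps" is a list of rows, each a list of 7 numbers: the shift along the tool's x, y, z normalised to -1 to 1, where 1 is 0.3 m, then the turn, a rotation vector about the tool's x, y, z normalised to -1 to 1, where 1 is 45 degrees, then the gripper's target within -1 to 1 (shut at 1, half-way at 0, fully open at -1). A call has 1 to 8 rows; each row is the pose to reach, as a shift and turn from the pose commanded when the call began, along the tool's axes at that moment; what a row does not reach only later rows make up. A row lasts 1/12 s, in which the tool goes at most 41.7 mm and 7.16 degrees, less where a joint would pass 70% of its speed; a pose out of reach is approached as far as the arm can. A call with a number of a shift or a turn outside -1 to 1 is refused whole. A call with a gripper value outside its range is refused whole. The fingers move at their own pace and stop on an object; the grip force is fixed at half the most. Time passes only in rows, so rows that repeat a pose let the fingers close. It gives the time, the measured TCP pose, the force, the opening and the grip force at its end, in the units of the state.
- read_state(): the state, without advancing time (a new reading comes with each control period).
- capture(name): name is "scene" or "top" or "wrist"; returns a dict with "image" (480x640x3 uint8, red, green, blue), "vertical_fov" (degrees; the focal length in pixels is half the picture's height over the tangent of half this angle, whatever the lens; pixels are square), "cx", "cy" (the principal point, pixels), "k1" (the pictures are not rectified: a ray, as slopes to the right and down, at radius r is drawn at 1 + k1 r^2 times it, then the intrinsics apply), "world_from_camera" (4x4, takes a point from camera to world coordinates); the wrist camera has in their place "T_tool_cam" (4x4, takes a point from camera to tool coordinates, whose origin is the TCP and whose axes are the flange's). Camera axes: x right, y down, z forward; pixel columns grow to the right and rows downward; lengths in m; the calibration is good to about 2 mm. A picture is of the moment at which its call begins: read the wrist's pose just before it. There is no depth.
- hand_in(): hands the job in; it is judged then, once.
The state is a dict: "time_s": time; "joint_positions": joint angles; "qvel": joint speeds; "tau": joint torques, N m; "position": TCP position; "tcp_rot": TCP orientation; "force": force on the tool from outside, world axes, zero at the start; "moment": the same for the moment, N m; "opening": opening from 0.0 (shut) to 1.0 (fully open); "grasp_force": force on a finger pad.
Only numpy, scipy, OpenCV 4.12 (cv2) and the standard library are available. Lean on these libraries where they do the work, as an engineer would, in place of code of your own. Each camera call takes 0.05 s, during which the arm holds its last target. There are 200 camera calls.

TASK

With the fingertips, push the honey-coloured sole blank along the bench, round nose first, under the low bridge of the green press frame until its nose rests gently on the steel back stop. Keep it flat on the bench all the way (do not pinch, lift or tip it), leave the other things where they are, and draw the hand clear at the end.

Things in the scene. Friction and masses are not known exactly. Their poses are not given: they have to be found in the camera images.
- sole: honey-coloured crepe sole blank lying loose on the bench, 0.15 to 0.28 kg: 150 mm long (y), 100 mm wide (x), 16 mm thick. One end, the nose, is a half circle of 50 mm radius; the other, the tail, is cut square. Origin: centre of the underside, half-way along. Its -y axis points out through the nose, +y through the tail
- sole_nose (a point): foremost point of the round nose, half-way up (75 mm from the sole's origin along its -y)
- sole_tail (a point): middle of the square tail edge, half-way up (75 mm from the sole's origin along its +y)
- press: low green press frame bolted to the bench. Origin: on the bench under the bridge's middle. Its passage, with bare bench as floor, runs along y: open at +y (mouth), closed at -y by the back stop. Two side rails 28 mm wide, 22 mm high, y -93 to +35 mm, leave 114 mm between them (x -57 to +57). With the nose on the stop the sole's origin meets the frame's and 53 mm of tail stick out of the bridge
- press_stop (a point): middle of the face of the steel back stop on which the nose comes to rest, 75 mm from the frame's origin along its -y, 11 mm above the bench; the stop is 22 mm high
- press_mouth (a point): middle of the opening under the bridge's front edge, 22 mm from the frame's origin along its +y, 11 mm above the bench. The bridge spans y -22 to +22 mm, underside 22 mm and top 46 mm above the bench, 170 mm wide (x); a black knob 38 mm across stands on its middle, up to 74 mm
- polish: bystander: flat red shoe-polish tin with steel lid, 72 mm across, 32 mm high; origin in its underside
- glue: bystander: amber glue jar with black cap, 68 mm across, 75 mm high; origin in its underside
- heels: bystander: black rubber heel block, D-shaped, 90 x 65 mm, 30 mm high, its round end 60 mm from the origin; origin in its underside
- last: bystander: pale wooden shoe last, about 200 x 56 mm, 91 mm high; origin in its underside
- hammer: bystander: hammer lying flat, 240 mm long; origin on the bench below it
- brush: bystander: dark wooden shoe brush, bristles down, 150 x 50 mm, 45 mm high; origin in its underside
- driver: bystander: screwdriver lying flat, 200 mm long; origin on the bench below it
Mind the look-alikes: they are no part of the job. Several things look just like the sole: the one meant starts farthest to the robot's left.

How it is judged:
By the outcome, as a careful person would: the job done as asked, in the order asked, and still so for the second after the job is handed in, with the robot touching nothing.
It also fails if it takes over 64 s, if anything falls off the work surface, if the arm or the gripper's body presses on something with over 40 N, if the wrist force passes 120 N, or if a joint passes its speed limit or range.

## Working session

There is one attempt and no reset: what is moved stays moved. The work goes in short steps, Python scripts to look and compute and a tool call to move; the robot and the scene stay as the last step left them, time stands still between calls to the robot, and variables do not carry over. Pictures are saved under pics/ and viewed, at most 10 in all, crops included, and the job is handed in when it is done.

Besides the shell and the picture viewer there is one more tool, called as name(argument=value, ...), one argument or row to a line, values as JSON. step_arm: Moves the arm, as the interface text tells. Scaled input: -1 to 1 covers 0.3 m each way for a shift and 45 degrees each way for a turn. Its arguments: {"type":"object","properties":{"steps":{"type":"array"}},"required":["steps"]}

```bash
mkdir -p pics; cat > h.py <<'E'
from rig import *
import numpy as np, cv2
def cam(name):
    s=read_state(); c=capture(name); im=c["image"]; H=im.shape[0]
    f=H/2/np.tan(np.radians(c["vertical_fov"])/2)
    if "world_from_camera" in c: T=np.array(c["world_from_camera"])
    else:
        W=np.eye(4); W[:3,:3]=s["tcp_rot"]; W[:3,3]=s["position"]; T=W@np.array(c["T_tool_cam"])
    return dict(im=im,f=f,cx=c["cx"],cy=c["cy"],k1=c["k1"],T=T)
def px2w(c,p,z):
    K=np.array([[c["f"],0,c["cx"]],[0,c["f"],c["cy"]],[0,0,1]])
    p=np.asarray(p,float).reshape(-1,1,2)
    u=cv2.undistortPoints(p,K,np.array([c["k1"],0,0,0.]),).reshape(-1,2)
    d=np.c_[u,np.ones(len(u))]@c["T"][:3,:3].T; o=c["T"][:3,3]
    return (o+d*((z-o[2])/d[:,2])[:,None])[:,:2]
def w2px(c,P):
    P=np.asarray(P,float).reshape(-1,3); Q=(P-c["T"][:3,3])@c["T"][:3,:3]
    u=Q[:,:2]/Q[:,2:]; r=(u**2).sum(1,keepdims=True); u=u*(1+c["k1"]*r)
    return u*c["f"]+[c["cx"],c["cy"]]
def save(im,n): cv2.imwrite("pics/"+n,im[:,:,::-1])
E
python3 - <<'E'
from h import *
import pickle
for n in ("top","scene"):
    c=cam(n); save(c["im"],n+"0.png"); pickle.dump(c,open(n+"0.pkl","wb")); print(n,c["T"].round(3).tolist(),c["f"],c["k1"])
s=read_state(); print(s["tcp_rot"],s["position"],s["force"],s["time_s"])
E
```

```text
top [[-0.002, -0.999, 0.051, 0.44], [-1.0, 0.002, 0.003, -0.014], [-0.003, -0.051, -0.999, 1.329], [0.0, 0.0, 0.0, 1.0]] 565.9827724160374 -0.08251520686274215
scene [[-0.222, 0.794, -0.566, 1.346], [0.975, 0.182, -0.127, 0.185], [0.003, -0.58, -0.814, 1.251], [0.0, 0.0, 0.0, 1.0]] 502.61980248933105 -0.019869974002750673
[[ 9.55981709e-01  2.93426158e-01 -2.49716615e-04]
 [ 2.93426066e-01 -9.55979728e-01  1.97577809e-03]
 [ 3.41020954e-04 -1.96208108e-03 -9.99998017e-01]] [ 0.18333354 -0.59687088  0.24665156] [-0.28935076 -0.61469273 -0.41417952] 0.1
```

View pics/top0.png

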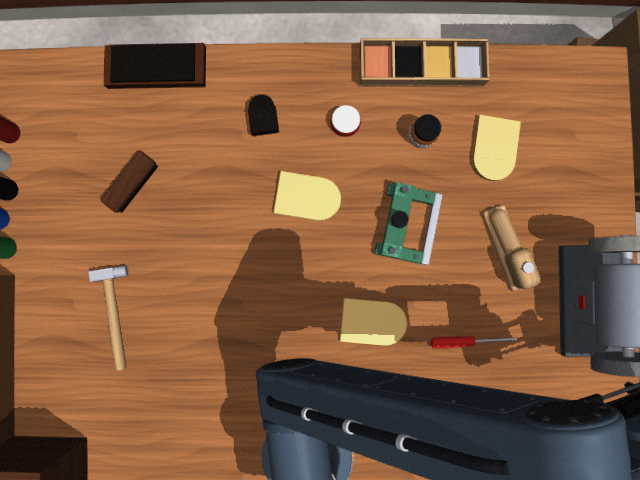

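View pics/scene0.png

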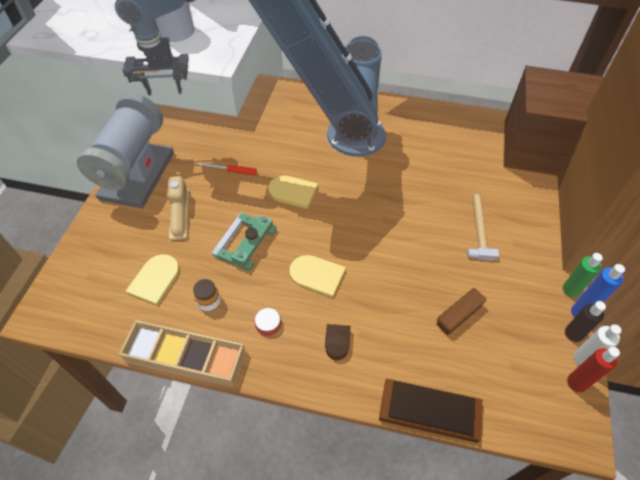

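The top view has three honey soles, at (307,196), (374,321) and (497,148). World +y is left in this picture, so the robot's-left one is (307,196), with its nose to the right, facing the press at (408,222), whose steel stop is at (434,228). I'll measure both and confirm in a crop.

```bash
cat > fit.py <<'E'
from h import *
from scipy.optimize import minimize
def hullmask(c,P):
    m=np.zeros(c["im"].shape[:2],np.uint8)
    for p in P:
        h=cv2.convexHull((w2px(c,p)*16).round().astype(np.int32)); cv2.fillConvexPoly(m,h,1,cv2.LINE_8,4)
    return m>0
def box(x0,x1,y0,y1,z0,z1): return np.array([[x,y,z] for x in(x0,x1) for y in(y0,y1) for z in(z0,z1)])
a=np.radians(np.arange(180,361,6))
o=np.r_[np.c_[.05*np.cos(a),-.025+.05*np.sin(a)],[[.05,.075],[-.05,.075]]]
SOLE=[np.r_[np.c_[o,0*o[:,:1]],np.c_[o,0*o[:,:1]+.016]]]
FRAME=[box(-.085,-.057,-.093,.035,0,.022),box(.057,.085,-.093,.035,0,.022),box(-.085,.085,-.022,.022,.022,.046)]
def place(P,q):
    c,s=np.cos(q[2]),np.sin(q[2]); R=np.array([[c,-s,0],[s,c,0],[0,0,1]])
    return [p@R.T+[q[0],q[1],0] for p in P]
def fit(cs,ms,P,q0,ign=None):
    def cost(v):
        q=np.array([v[0]/100,v[1]/100,v[2]/10]); t=0
        for c,m in zip(cs,ms):
            k=hullmask(c,place(P,q)); t+=1-(k&m).sum()/(k|m).sum()
        return t
    x0=np.array([q0[0]*100,q0[1]*100,q0[2]*10])
    for st in(1.5,.4):
        r=minimize(cost,x0,method="Nelder-Mead",options=dict(initial_simplex=np.r_[[x0],x0+st*np.eye(3)],xatol=1e-3,fatol=1e-5)); x0=r.x
    return np.array([x0[0]/100,x0[1]/100,x0[2]/10]),r.fun
def blob(m,seed):
    m=cv2.morphologyEx(m.astype(np.uint8),cv2.MORPH_CLOSE,np.ones((3,3)))
    n,l,st,ce=cv2.connectedComponentsWithStats(m); 
    ok=[i for i in range(1,n) if st[i,4]>150]
    return l==min(ok,key=lambda i:np.hypot(*(ce[i]-seed)))
def honey(c): h=cv2.cvtColor(c["im"],cv2.COLOR_RGB2HSV); return cv2.inRange(h,(22,70,120),(32,255,255))>0
def green(c): h=cv2.cvtColor(c["im"],cv2.COLOR_RGB2HSV); return cv2.inRange(h,(55,70,25),(85,255,255))>0
E
cat > m0.py <<'E'
from fit import *
import pickle
T,S=[pickle.load(open(n+"0.pkl","rb")) for n in("top","scene")]
g=px2w(T,[[307,196],[400,222]],.016); print("guess",g)
mt,ms=blob(honey(T),(307,196)),blob(honey(S),(318,275)); print(mt.sum(),ms.sum())
gt,gs=blob(green(T),(405,222)),blob(green(S),(245,242)); print(gt.sum(),gs.sum())
for nm,cs in(("both",(0,1)),("top",(0,)),("scene",(1,))):
    C=[(T,S)[i] for i in cs]
    q,f=fit(C,[(mt,ms)[i] for i in cs],SOLE,[*g[0],0.1]); 
    p,e=fit(C,[(gt,gs)[i] for i in cs],FRAME,[*g[1],-0.2])
    print(nm,"sole",q[:2].round(4),np.degrees(q[2]).round(1),f,"press",p[:2].round(4),np.degrees(p[2]).round(1),e)
    if nm=="both": Q,Pq=q,p
im=T["im"].copy()
for P,q in((SOLE,Q),(FRAME,Pq)):
    for c in place(P,q): cv2.polylines(im,[cv2.convexHull(w2px(T,c).round().astype(np.int32))],True,(255,0,255))
save(cv2.resize(im[130:290,250:460],None,fx=3.7,fy=3.7,interpolation=cv2.INTER_CUBIC),"crop0.png")
E
python3 m0.py
```

```text
guess [[ 0.60693005 -0.00350291]
 [ 0.54572212 -0.22004524]]
2496 1486
1792 346
both sole [ 0.605  -0.0065] -9.5 0.15630733120205365 press [ 0.5471 -0.2117] -12.1 1.1010609407417828
top sole [ 0.6053 -0.0059] -11.7 0.06306306306306309 press [ 0.5487 -0.2111] -11.0 0.3123561013046815
scene sole [ 0.6013 -0.0054] -7.9 0.08778391651319828 press [ 0.5384 -0.208 ] -13.0 0.7874692874692875
```

View pics/crop0.png

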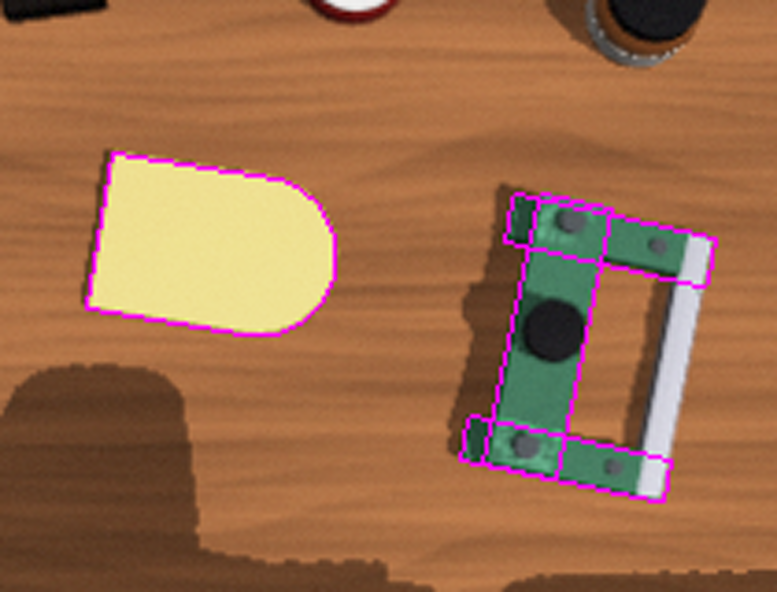

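The crop confirms it: (307,196) is the leftmost of the three soles, and the magenta models fit both it and the press well. The sole is about 13 mm off the passage line and turned about 2°. I'll move off now, rising first, to clear the grinder, with the gripper half shut.

step_arm(
  steps=[
    [0,0,-0.17,0,0,0,0],
    [0,0,-0.17,0,0,0,0],
    [0.49,-0.61,-0.17,0,0,0,0],
    [0.49,-0.61,-0.17,0,0,0,0],
    [0.49,-0.61,-0.17,0,0,0,0],
    [0.49,-0.61,-0.17,0,0,0,0],
    [0.49,-0.61,-0.17,0,0,0,0],
    [0.49,-0.61,-0.17,0,0,0,0],
  ],
)

```text
time_s: 0.77
position: [0.2707, -0.3751, 0.2984]
tcp_rot: [[0.956, 0.294, 0.0], [0.294, -0.956, 0.003], [0.001, -0.002, -1.0]]
force: [-0.0, -0.5, -0.7]
opening: 0.531
grasp_force: 0.0
```

```bash
cat > goto.py <<'E'
import sys
from h import *
from scipy.spatial.transform import Rotation as Ro
# goto.py x y z theta(deg of tool y axis in world)
x,y,z,t=map(float,sys.argv[1:]); s=read_state(); R=np.array(s["tcp_rot"]); p=np.array(s["position"])
a=np.radians(t); Y=np.array([np.cos(a),np.sin(a),0]); Z=np.array([0,0,-1.]); X=np.cross(Y,Z)
print("t",s["time_s"],"pos",p.round(4),"F",np.round(s["force"],1),"yaw",np.degrees(np.arctan2(R[1,1],R[0,1])).round(2),"open",s["opening"])
print("shift",(R.T@(np.array([x,y,z])-p)/.3).round(3),"turn",(np.degrees(Ro.from_matrix(R.T@np.c_[X,Y,Z]).as_rotvec())/45).round(3))
E
python3 goto.py 0.46 -0.13 0.28 -44; python3 goto.py 0.46 -0.13 0.28 -30
```

```text
t 0.7667 pos [ 0.2707 -0.3751  0.2984] F [-0.  -0.5 -0.7] yaw -72.88 open 0.5310036611295329
shift [ 0.843 -0.595  0.063] turn [-0.003 -0.002 -0.642]
t 0.7667 pos [ 0.2707 -0.3751  0.2984] F [-0.  -0.5 -0.7] yaw -72.88 open 0.5310036611295329
shift [ 0.843 -0.595  0.063] turn [-0.003 -0.002 -0.953]
```

step_arm(
  steps=[
    [0.84,-0.6,0.06,0,0,-0.95,0],
    [0.84,-0.6,0.06,0,0,-0.95,0],
    [0.84,-0.6,0.06,0,0,-0.95,0],
    [0.84,-0.6,0.06,0,0,-0.95,0],
    [0.84,-0.6,0.06,0,0,-0.95,0],
    [0.84,-0.6,0.06,0,0,-0.95,0],
    [0.84,-0.6,0.06,0,0,-0.95,0],
    [0.84,-0.6,0.06,0,0,-0.95,0],
  ],
)

```text
time_s: 1.43
position: [0.4603, -0.1297, 0.2806]
tcp_rot: [[0.5, 0.866, 0.002], [0.866, -0.5, 0.001], [0.002, 0.001, -1.0]]
force: [-0.3, -0.7, 1.0]
opening: 0.501
grasp_force: 0.0
```

```bash
python3 goto.py 0.56 -0.08 0.28 -11
```

```text
t 1.4333 pos [ 0.4603 -0.1297  0.2806] F [-0.3 -0.7  1. ] yaw -29.99 open 0.5007645651475996
shift [0.31  0.205 0.003] turn [ 0.002 -0.002 -0.422]
```

step_arm(
  steps=[
    [0.31,0.2,-0.2,0,0,-0.42,0],
    [0.31,0.2,-0.2,0,0,-0.42,0],
    [0.31,0.2,-0.2,0,0,-0.42,0],
    [0.31,0.2,-0.2,0,0,-0.42,0],
    [0.31,0.2,-0.2,0,0,-0.42,0],
    [0.31,0.2,-0.2,0,0,-0.42,0],
  ],
)

```text
time_s: 1.93
position: [0.5561, -0.0829, 0.3398]
tcp_rot: [[0.196, 0.981, -0.002], [0.981, -0.196, 0.0], [-0.0, -0.002, -1.0]]
force: [-0.3, 0.3, 0.6]
opening: 0.502
grasp_force: 0.0
```

```bash
python3 - <<'E'
from h import *
import pickle
c=cam("wrist"); pickle.dump(c,open("w1.pkl","wb")); save(c["im"],"w1.png"); print(c["T"].round(3))
print(w2px(c,[[.605,-.0065,.016],[.548,-.211,.046]]))
E
python3 goto.py 0.625 0.105 0.15 -11
```

```text
[[ 0.981 -0.188 -0.058  0.572]
 [-0.196 -0.941 -0.274 -0.007]
 [-0.003  0.281 -0.96   0.477]
 [ 0.     0.     0.     1.   ]]
[[346.58637882 130.0578016 ]
 [332.55158217 300.94683102]]
t 1.9833 pos [ 0.5554 -0.0832  0.3395] F [-0.7  0.7 -0.1] yaw -11.34 open 0.5000240495539933
shift [0.661 0.106 0.631] turn [-0.004  0.    -0.007]
```

View pics/w1.png

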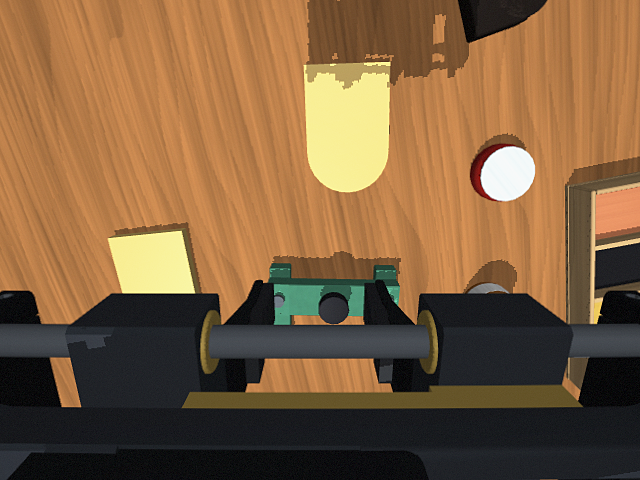

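The wrist view looks towards +y. The sole is at (347,127) with its nose down, and the press mouth and knob are at (335,285). I'll refine the relative pose in this one picture.

```bash
cat > m1.py <<'E'
from fit import *
import fit, pickle
c=pickle.load(open("w1.pkl","rb"))
g=green(c); g[:230]=0; g[282:]=0; g[:,:255]=0; g[:,410:]=0
h=cv2.cvtColor(c["im"],cv2.COLOR_RGB2HSV); m=blob(cv2.inRange(h,(20,60,60),(34,255,255))>0,(347,130)); 
print(g.sum(),m.sum())
q,f=fit.fit([c],[m],SOLE,[.605,-.006,-.18])
old=fit.hullmask
def hm(c,P): k=old(c,P); k[282:]=0; return k
fit.hullmask=hm
p,e=fit.fit([c],[g],FRAME,[.548,-.211,-.2])
print("sole",q[:2].round(4),np.degrees(q[2]).round(1),f,"press",p[:2].round(4),np.degrees(p[2]).round(1),e)
C,S=np.cos(p[2]),np.sin(p[2]); d=q[:2]-p[:2]; print("sole in press mm",(np.array([C*d[0]+S*d[1],-S*d[0]+C*d[1]])*1e3).round(1),np.degrees(q[2]-p[2]).round(1))
E
python3 m1.py
```

```text
953 10019
sole [ 0.6057 -0.007 ] -9.7 0.01755246126691512 press [ 0.5479 -0.2126] -12.2 0.08212560386473433
sole in press mm [ 13.1 213.2] 2.5
```

Both measurements agree: the sole is at (0.6057, -0.007) at -9.7°, and the press at (0.548, -0.212) at -12.1°. I'll go behind the tail.

step_arm(
  steps=[
    [0.65,0.11,0.4,0,0,-0.04,0],
    [0.65,0.11,0.4,0,0,-0.04,0],
    [0.65,0.11,0.4,0,0,-0.04,0],
    [0.65,0.11,0.4,0,0,-0.04,0],
    [0.65,0.11,0.4,0,0,-0.04,0],
    [0.65,0.11,0.6,0,0,-0.04,0],
    [0.65,0.11,0.8,0,0,-0.04,0],
    [0.65,0.11,0.8,0,0,-0.04,0],
  ],
)

```text
time_s: 2.65
position: [0.626, 0.1008, 0.1076]
tcp_rot: [[0.165, 0.986, -0.001], [0.986, -0.165, -0.0], [-0.0, -0.001, -1.0]]
force: [1.1, 0.1, -0.3]
opening: 0.503
grasp_force: 0.0
```

```bash
python3 goto.py 0.6238 0.102 0.032 -9.7
```

```text
t 2.65 pos [0.626  0.1008 0.1076] F [ 1.1  0.1 -0.3] yaw -9.51 open 0.5025848555378675
shift [ 0.003 -0.008  0.252] turn [-0.001  0.     0.004]
```

step_arm(
  steps=[
    [0,-0.007,0.08,0,0,0,0],
    [0,-0.007,0.14,0,0,0,0],
    [0,-0.007,0.18,0,0,0,0],
    [0,-0.007,0.2,0,0,0,0],
    [0,-0.007,0.2,0,0,0,0],
    [0,-0.007,0.2,0,0,0,0],
  ],
)

```text
time_s: 3.15
position: [0.6255, 0.1006, 0.05]
tcp_rot: [[0.166, 0.986, 0.001], [0.986, -0.166, -0.0], [0.0, 0.001, -1.0]]
force: [0.2, -0.3, 0.1]
opening: 0.502
grasp_force: 0.0
```

```bash
python3 goto.py 0.6238 0.102 0.031 -9.7; python3 goto.py 0.6196 0.0774 0.031 -9.7
```

```text
t 3.15 pos [0.6255 0.1006 0.05  ] F [ 0.2 -0.3  0.1] yaw -9.54 open 0.502038386098542
shift [ 0.004 -0.006  0.063] turn [ 0.001 -0.     0.003]
t 3.15 pos [0.6255 0.1006 0.05  ] F [ 0.2 -0.3  0.1] yaw -9.54 open 0.502038386098542
shift [-0.08  -0.007  0.063] turn [ 0.001 -0.     0.003]
```

step_arm(
  steps=[
    [0,-0.006,0.04,0,0,0,0],
    [0,-0.006,0.063,0,0,0,0],
    [0,-0.006,0.063,0,0,0,0],
    [-0.05,-0.006,0.063,0,0,0,0],
    [-0.07,-0.006,0.063,0,0,0,0],
    [-0.08,-0.006,0.063,0,0,0,0],
    [-0.085,-0.006,0.063,0,0,0,0],
    [-0.085,-0.006,0.063,0,0,0,0],
  ],
)

```text
time_s: 3.82
position: [0.6193, 0.0756, 0.0307]
tcp_rot: [[0.166, 0.986, 0.0], [0.986, -0.166, -0.0], [0.0, 0.0, -1.0]]
force: [0.2, -0.2, 0.5]
opening: 0.5
grasp_force: 0.0
```

```bash
cat > look.py <<'E'
import sys, fit
from fit import *
n=sys.argv[1]; q0=[float(v) for v in sys.argv[2:5]]
c=cam("top"); S=cam("scene"); save(c["im"],"top_%s.png"%n); save(S["im"],"scene_%s.png"%n)
p=np.array([.548,-.212,np.radians(-12.1)]); q0[2]=np.radians(q0[2])
# only visible-honey within dilated expected footprint; score edges of nose by visible part
for nm,k in(("top",c),("scene",S)):
    h=cv2.cvtColor(k["im"],cv2.COLOR_RGB2HSV); m=cv2.inRange(h,(20,60,60),(34,255,255))>0
    z=cv2.dilate(hullmask(k,place(SOLE,q0)).astype(np.uint8),np.ones((25,25)))>0
    q,f=fit.fit([k],[m&z],SOLE,q0)
    C,s=np.cos(p[2]),np.sin(p[2]); d=q[:2]-p[:2]
    print(nm,"sole",q[:2].round(4),np.degrees(q[2]).round(1),round(f,3),"in press mm",(np.array([C*d[0]+s*d[1],-s*d[0]+C*d[1]])*1e3).round(1),np.degrees(q[2]-p[2]).round(1))
E
python3 look.py a .605 -.0065 -9.7; python3 goto.py 0.6 0.0 0.031 -9.7
```

```text
t 3.9167 pos [0.6193 0.0761 0.0307] F [-0.2 -0.4  1.1] yaw -9.5 open 0.500094390828464
shift [-0.261 -0.022 -0.001] turn [0.001 0.    0.004]Traceback (most recent call last):
  File "look.py", line 10, in <module>
    q,f=fit.fit([k],[m&z],SOLE,q0)
        ^^^^^^^
AttributeError: 'function' object has no attribute 'fit'
```

View pics/top_a.png

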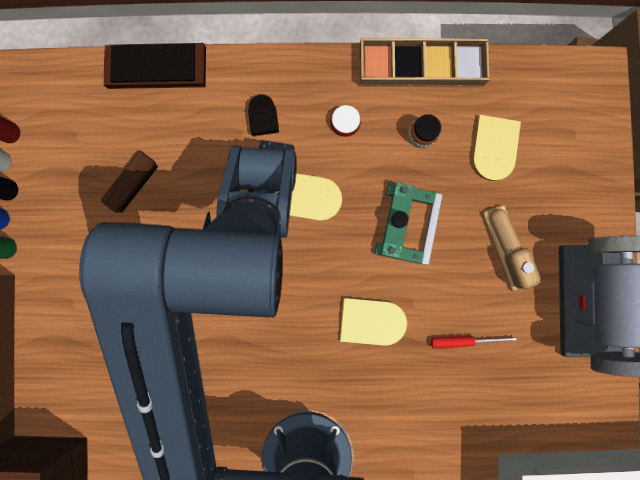

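```bash
cat > look.py <<'E'
import sys
from fit import *
n=sys.argv[1]; q0=np.array([float(v) for v in sys.argv[2:5]]); q0[2]=np.radians(q0[2])
p=np.array([.548,-.212,np.radians(-12.1)])
for nm in ("top","scene"):
    k=cam(nm); save(k["im"],"%s_%s.png"%(nm,n))
    h=cv2.cvtColor(k["im"],cv2.COLOR_RGB2HSV); m=cv2.inRange(h,(20,60,60),(34,255,255))>0
    wood=cv2.inRange(h,(4,90,30),(19,255,255))>0
    z=cv2.dilate(hullmask(k,place(SOLE,q0)).astype(np.uint8),np.ones((21,21)))>0
    vis=(m|wood)&z; m&=z
    def cost(v):
        kk=hullmask(k,place(SOLE,[v[0]/100,v[1]/100,v[2]/10]))&vis
        return 1-(kk&m).sum()/max(1,(kk|m).sum())
    x=q0*[100,100,10]
    for st in(1,.3):
        r=minimize(cost,x,method="Nelder-Mead",options=dict(initial_simplex=np.r_[[x],x+st*np.eye(3)],xatol=1e-3,fatol=1e-5)); x=r.x
    q=x/[100,100,10]; C,s=np.cos(p[2]),np.sin(p[2]); d=q[:2]-p[:2]
    print(nm,"sole",q[:2].round(4),np.degrees(q[2]).round(1),round(r.fun,3),"in press mm",(np.array([C*d[0]+s*d[1],-s*d[0]+C*d[1]])*1e3).round(1),np.degrees(q[2]-p[2]).round(1))
E
python3 look.py b .605 -.0065 -9.7; python3 goto.py 0.587 -0.027 0.031 -12.1
```

```text
top sole [ 0.6057 -0.008 ] -10.9 0.023 in press mm [ 13.7 211.5] 1.2
scene sole [ 0.6024 -0.0085] -7.7 0.118 in press mm [ 10.5 210.4] 4.4
t 4.0167 pos [0.6193 0.0765 0.0306] F [ 0.5  0.5 -0.3] yaw -9.47 open 0.5010403600708727
shift [-0.358 -0.049 -0.001] turn [0.    0.    0.058]
```

step_arm(
  steps=[
    [-0.02,-0.003,0,0,0,0.003,0],
    [-0.04,-0.006,0,0,0,0.007,0],
    [-0.06,-0.009,0,0,0,0.01,0],
    [-0.08,-0.011,0,0,0,0.014,0],
    [-0.1,-0.014,0,0,0,0.018,0],
    [-0.12,-0.017,0,0,0,0.022,0],
    [-0.14,-0.02,0,0,0,0.026,0],
    [-0.155,-0.022,0,0,0,0.03,0],
  ],
)

```text
time_s: 4.68
position: [0.6049, 0.0308, 0.0306]
tcp_rot: [[0.189, 0.982, 0.0], [0.982, -0.189, 0.0], [0.0, 0.0, -1.0]]
force: [1.3, 2.4, 0.8]
opening: 0.498
grasp_force: 1.3
```

```bash
python3 look.py c .591 -.053 -11; python3 goto.py 0.587 -0.027 0.031 -12.1
```

```text
top sole [ 0.5892 -0.0522] -10.3 0.022 in press mm [  6.8 164.8] 1.8
scene sole [ 0.5862 -0.0536] -8.9 0.122 in press mm [  4.1 162.9] 3.2
t 4.7833 pos [0.6045 0.0304 0.0304] F [-0.1 -0.2  0.6] yaw -10.89 open 0.5000803012669247
shift [-0.199 -0.021 -0.002] turn [-0.001  0.001  0.027]
```

Oblique pushing works: the lateral offset went from 13.4 to 6.8 mm. I'll continue the same way.

step_arm(
  steps=[
    [-0.025,-0.004,0,0,0,0.005,0],
    [-0.05,-0.007,0,0,0,0.01,0],
    [-0.075,-0.011,0,0,0,0.014,0],
    [-0.1,-0.014,0,0,0,0.018,0],
    [-0.12,-0.016,0,0,0,0.022,0],
    [-0.14,-0.019,0,0,0,0.026,0],
    [-0.16,-0.021,0,0,0,0.028,0],
    [-0.17,-0.022,0,0,0,0.028,0],
  ],
)

```text
time_s: 5.45
position: [0.5885, -0.0182, 0.0303]
tcp_rot: [[0.21, 0.978, -0.001], [0.978, -0.21, -0.0], [-0.0, -0.001, -1.0]]
force: [0.7, 2.6, 0.2]
opening: 0.504
grasp_force: 0.8
```

```bash
python3 look.py d .573 -.102 -12; python3 goto.py 0.587 -0.027 0.031 -12.1
```

```text
top sole [ 0.5711 -0.1   ] -10.1 0.037 in press mm [ -0.9 114.3] 2.0
scene sole [ 0.5673 -0.1025] -10.0 0.162 in press mm [ -4.1 111.1] 2.1
t 5.55 pos [ 0.5885 -0.0182  0.0303] F [ 0.5 -0.7  0. ] yaw -12.13 open 0.4993334624764176
shift [-0.03   0.001 -0.002] turn [-0.001  0.001 -0.001]
```

View pics/top_d.png

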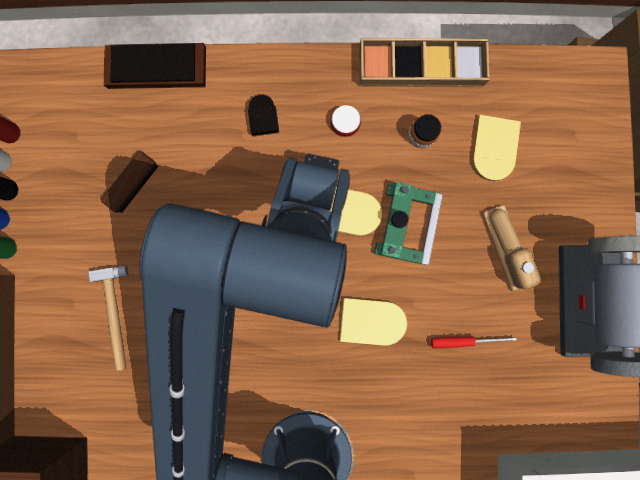

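Lateral offset is now about -1 mm and the tool is square to the frame. The nose is at the mouth in the top view, at (380,212). I'll push straight in.

step_arm(
  steps=[
    [-0.015,0,0,0,0,0,0],
    [-0.035,0,0,0,0,0,0],
    [-0.055,0,0,0,0,0,0],
    [-0.075,0,0,0,0,0,0],
    [-0.095,0,0,0,0,0,0],
    [-0.115,0,0,0,0,0,0],
    [-0.135,0,0,0,0,0,0],
    [-0.15,0,0,0,0,0,0],
  ],
)

```text
time_s: 6.22
position: [0.5793, -0.0622, 0.0304]
tcp_rot: [[0.21, 0.978, -0.0], [0.978, -0.21, -0.0], [-0.0, -0.0, -1.0]]
force: [0.3, 1.2, -1.0]
opening: 0.503
grasp_force: 0.6
```

```bash
python3 look.py e .5618 -.145 -12; python3 goto.py 0.566 -0.127 0.031 -12.1
```

```text
top sole [ 0.563  -0.1371] -9.5 0.141 in press mm [-1.1 76.3] 2.6
scene sole [ 0.5555 -0.1599] -15.5 0.127 in press mm [-3.6 52.5] -3.4
t 6.3167 pos [ 0.5794 -0.0625  0.0304] F [-0.3  0.3  0. ] yaw -12.15 open 0.49857090359694767
shift [-0.22   0.002 -0.002] turn [ 0.     0.001 -0.001]
```

step_arm(
  steps=[
    [-0.02,0,0,0,0,0,0],
    [-0.04,0,0,0,0,0,0],
    [-0.06,0,0,0,0,0,0],
    [-0.08,0,0,0,0,0,0],
    [-0.1,0,0,0,0,0,0],
    [-0.12,0,0,0,0,0,0],
    [-0.14,0,0,0,0,0,0],
    [-0.155,0,0,0,0,0,0],
  ],
)

```text
time_s: 6.98
position: [0.5696, -0.1076, 0.0304]
tcp_rot: [[0.21, 0.978, 0.0], [0.978, -0.21, -0.0], [-0.0, 0.0, -1.0]]
force: [0.5, 1.5, 1.1]
opening: 0.501
grasp_force: 1.0
```

```bash
cat > crop.py <<'E'
import sys
from h import *
n=sys.argv[1]; t=cam("top")["im"][170:280,360:460]; s=cam("scene")["im"][195:285,195:295]
save(np.hstack([cv2.resize(t,(400,440),interpolation=2),cv2.resize(s,(400,440),interpolation=2)]),n)
E
python3 crop.py cr1.png; python3 goto.py 0.5657 -0.1293 0.031 -12.1
```

```text
t 7.0833 pos [ 0.5696 -0.1079  0.0304] F [ 0.2 -0.5 -0.7] yaw -12.14 open 0.503415583122663
shift [-0.072  0.002 -0.002] turn [ 0.     0.001 -0.001]
```

View pics/cr1.png

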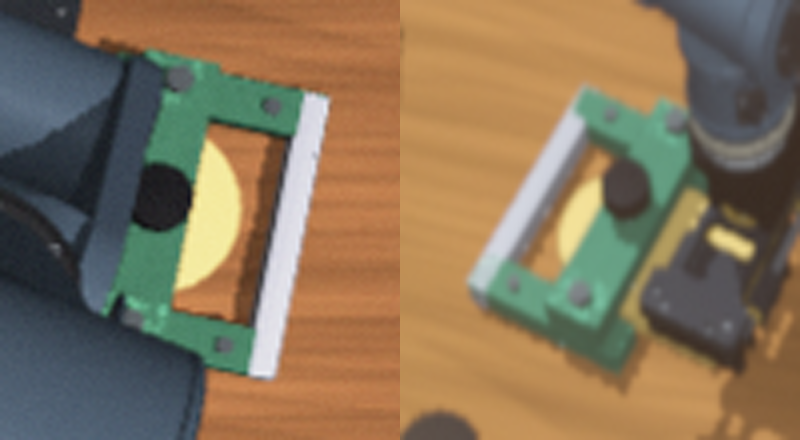

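The nose shows centred beyond the bridge, at crop (240,210), with the stop at (290,230). About 21 mm remain, so I'll push 15 and then creep.

step_arm(
  steps=[
    [-0.015,0,0,0,0,0,0],
    [-0.027,0,0,0,0,0,0],
    [-0.037,0,0,0,0,0,0],
    [-0.045,0,0,0,0,0,0],
    [-0.051,0,0,0,0,0,0],
    [-0.055,0,0,0,0,0,0],
    [-0.058,0,0,0,0,0,0],
    [-0.06,0,0,0,0,0,0],
  ],
)

```text
time_s: 7.75
position: [0.5659, -0.1243, 0.0304]
tcp_rot: [[0.21, 0.978, -0.0], [0.978, -0.21, 0.0], [0.0, -0.0, -1.0]]
force: [0.6, 2.0, 0.2]
opening: 0.499
grasp_force: 1.1
```

step_arm(
  steps=[
    [-0.002,0,0,0,0,0,0],
    [-0.004,0,0,0,0,0,0],
    [-0.006,0,0,0,0,0,0],
  ],
)

```text
time_s: 8.0
position: [0.5656, -0.126, 0.0304]
tcp_rot: [[0.209, 0.978, -0.0], [0.978, -0.209, 0.0], [0.0, -0.0, -1.0]]
force: [0.0, 3.2, 1.1]
opening: 0.498
grasp_force: 1.1
```

step_arm(
  steps=[
    [-0.002,0,0,0,0,0,0],
    [-0.003,0,0,0,0,0,0],
  ],
)

```text
time_s: 8.17
position: [0.5654, -0.1267, 0.0304]
tcp_rot: [[0.21, 0.978, 0.0], [0.978, -0.21, 0.001], [0.001, -0.0, -1.0]]
force: [1.3, 3.7, 1.0]
opening: 0.5
grasp_force: 2.2
```

```bash
python3 crop.py cr2.png; python3 goto.py 0.5657 -0.1293 0.031 -12.1
```

```text
t 8.2667 pos [ 0.5654 -0.1267  0.0304] F [1.  4.6 0.7] yaw -12.1 open 0.49863573647780923
shift [-0.008  0.003 -0.002] turn [-0.    -0.001 -0.   ]
```

View pics/cr2.png

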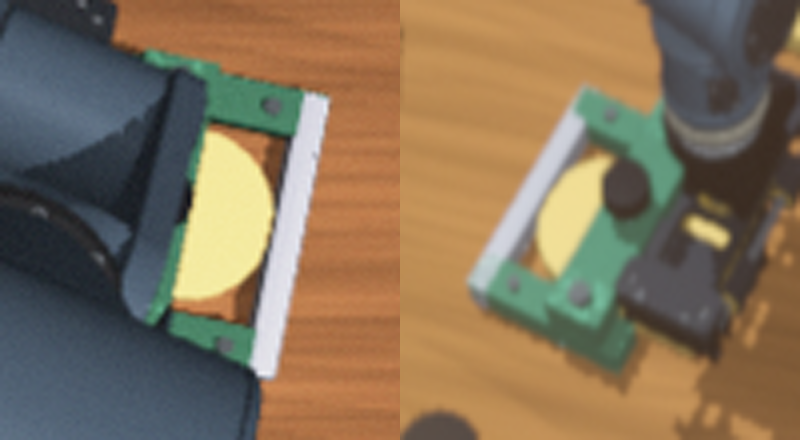

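The nose looks to be on the stop, and the force now holds at about 4.6 N at rest (it was about 0 at earlier rests). One small nudge should confirm it.

step_arm(
  steps=[
    [-0.003,0,0,0,0,0,0],
    [-0.003,0,0,0,0,0,0],
    [-0.003,0,0,0,0,0,0],
  ],
)

```text
time_s: 8.52
position: [0.5654, -0.1269, 0.0304]
tcp_rot: [[0.21, 0.978, 0.0], [0.978, -0.21, 0.001], [0.001, -0.0, -1.0]]
force: [2.5, 6.3, 0.3]
opening: 0.5
grasp_force: 3.3
```

That settles it: I commanded 0.9 mm, it moved 0.2 mm, and the force rose. The nose is on the stop, so I'll draw back and then up.

step_arm(
  steps=[
    [0.005,0,0,0,0,0,0],
    [0.02,0,0,0,0,0,0],
    [0.06,0,0,0,0,0,0],
    [0.12,0,0,0,0,0,0],
    [0.2,0,0,0,0,0,0],
    [0.3,0,-0.1,0,0,0,0],
    [0.4,0,-0.2,0,0,0,0],
    [0.4,0,-0.3,0,0,0,0],
  ],
)

```text
time_s: 9.18
position: [0.5899, -0.0054, 0.1205]
tcp_rot: [[0.206, 0.979, -0.002], [0.979, -0.206, 0.002], [0.001, -0.003, -1.0]]
force: [-1.3, 0.1, -0.2]
opening: 0.503
grasp_force: 0.0
```

step_arm(
  steps=[
    [0.1,0,-0.1,0,0,0,0],
    [0.2,0,-0.2,0,0,0,0],
    [0.3,0,-0.3,0,0,0,0],
    [0.4,0,-0.4,0,0,0,0],
    [0.4,0,-0.4,0,0,0,0],
    [0.4,0,-0.4,0,0,0,0],
  ],
)

```text
time_s: 9.68
position: [0.6167, 0.109, 0.2429]
tcp_rot: [[0.206, 0.979, 0.006], [0.979, -0.206, -0.001], [0.001, 0.006, -1.0]]
force: [0.0, 0.7, -0.4]
opening: 0.497
grasp_force: 0.0
```

```bash
python3 look.py g .548 -.212 -12.1; python3 crop.py cr3.png; python3 goto.py .5 0 .2 -12
```

```text
top sole [ 0.5483 -0.2114] -12.7 0.095 in press mm [0.2 0.7] -0.6
scene sole [ 0.5428 -0.2134] -12.4 0.097 in press mm [-4.8 -2.5] -0.3
t 9.8833 pos [0.614  0.1058 0.2383] F [0.2 0.1 0. ] yaw -12.16 open 0.5004926494212996
shift [-0.424 -0.297  0.13 ] turn [-0.006  0.002 -0.004]
```

View pics/cr3.png

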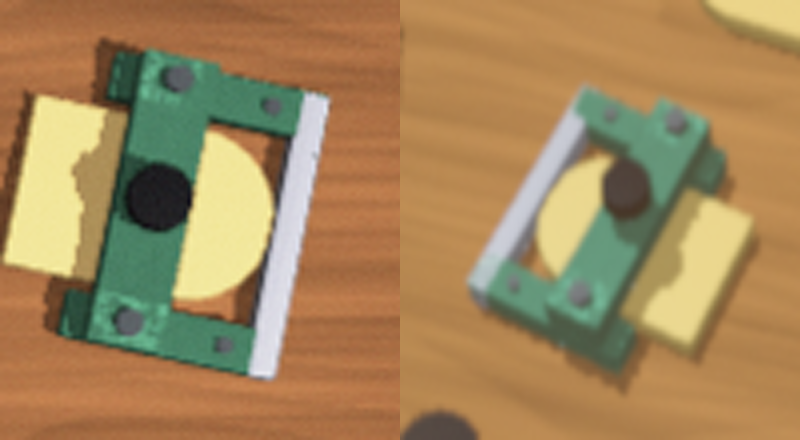

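The sole is seated: it measures (0.2, 0.7) mm and -0.6° in the frame, with its nose on the stop and its tail sticking out. I'll hand it in.

step_arm(
  steps=[
    [0,0,0,0,0,0,0],
    [0,0,0,0,0,0,0],
    [0,0,0,0,0,0,0],
    [0,0,0,0,0,0,0],
  ],
)

```text
time_s: 10.22
position: [0.6154, 0.1062, 0.2398]
tcp_rot: [[0.211, 0.978, -0.001], [0.978, -0.211, -0.0], [-0.0, -0.001, -1.0]]
force: [0.4, -0.1, -0.0]
opening: 0.504
grasp_force: 0.0
```

```bash
python3 -c "from rig import *; print(hand_in())"
```

```text
the job is handed in; nothing more can be done
None
```

The leftmost sole was pushed flat under the bridge until its nose met the back stop at about 6 N; the hand was drawn clear, nothing else was touched, and the job was handed in at 10.2 s.

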